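# Load the slide plate under the jig's spring clip

## Task

Load the drilling jig without gripping or lifting anything: with one fingertip press the spring clip's long thumb bar down so that its nose rises, and while you keep it down let the other fingertip push the aluminium slide plate by its turned-up end under the nose, until the plate's front edge is against the end stop. Then let the thumb bar come up, so that the clip clamps the plate, and move clear. The plate stays flat on the jig throughout, and the things lying about are left where they are.

Things in the scene. Friction and masses are not known exactly. Their poses are not given: they have to be found in the camera images.
- jig: Grey steel jig base fixed to the table at a varying place and yaw, 230 (x) x 115 (y) x 12 mm, with a straight slideway on top. Origin: table height, under the slideway's centre line; x runs along the slideway to the end stop, y left, z up. Base: x -115 to 115, y -78 to 37 mm, top z 12. Two guide rails: inner faces y +-22, 5 mm thick, x -85 to 85, tops z 19.5.
- shaft (a point): Point of the clip's hinge shaft at jig x 0, y -36, z 28 mm; the shaft lies along jig x and is held by two fixed ears (jig y -42.5 to -29.5, tops at z 34.5) at jig x -85 and x 25.
- stop_face (a point): Middle of the end stop's face that the plate's front edge meets: jig x 85, y 0, z 21 mm. The stop is a steel block 50 mm wide, its top at z 30.
- clip (a joint): Angle of the spring clip, rad. 0 = at rest (nose 1.5 mm above the base, blocking the slideway); grows as the thumb bar is pressed down. The nose is level with the plate's top at 0.20, clears it by 2 mm at 0.26, by 6.7 mm at 0.40; hard stop at 0.60. It springs back by itself: force at the bar about 6 N at 0.2, 7 N at 0.4, 9 N at 0.6. With the plate beneath it rests at about 0.20.
- bar_top (a point): Middle of the upper face of the clip's dark steel thumb bar, right (-y) of the slideway: a strip 114 mm along jig x (x -110 to 4), 20 mm wide, at rest tilted up to the outside by 0.40 rad, level with the clip at 0.40. This point is at jig x -53, y -60, z 36 at rest; y -61, z 26 at 0.40; z 21 at the hard stop. Press anywhere along its length; a fingertip may slide along it.
- nose_tip (a point): Underside of the clip's nose at the middle of its rounded end; the dark steel nose is 14 mm wide (jig x 46 to 60) and reaches over the slideway to about jig y 1 mm, at the other end of the clip from the thumb bar.
- slide_plate: Loose aluminium plate with three drilled holes, 95 (x) x 40 x 8 mm, 0.16 kg, lying between the guide rails. Its -x end is turned up: 6 mm thick, 40 mm wide, top 28 mm above the underside (z 40 above the table). Origin: centre of the underside; x points to the front edge, 47.5 mm ahead. It starts at jig x -32 to -12 mm, short of the nose; against the end stop it is at jig x 37.5.
- lip_back (a point): Middle of the back (-x) face of the plate's turned-up end, where a fingertip pushes: 47.5 mm behind the plate's origin, 14 mm above its underside (z 26 above the table).
- offcut: Bystander: pine offcut, 45 x 80 x 38 mm, left of the jig. Origin: centre of the underside.
- coupling: Bystander: brown pipe coupling, 51 mm across, 44 mm high, right of the jig. Origin: centre of the underside.
- coupling_small: Bystander: smaller brown pipe coupling, 46 mm across, 40 mm high, right of the jig, nearer the robot. Origin: centre of the underside.
- elbow: Bystander: white pipe elbow, 82 x 82 x 45 mm, left of the jig, nearer the robot. Origin: centre of the underside.
- pen: Bystander: marker pen, 135 mm long, 16 mm thick, in front of the jig. Origin: centre of the underside.
There are look-alikes about, which are no part of the job. Leave any purple look-alike of the slide_plate alone.

How it is judged:
By the outcome, as a careful person would: the job done as asked, in the order asked, and still so for the second after the job is handed in, with the robot touching nothing.
It also fails if it takes over 40 s, if anything falls off the work surface, if the arm or the gripper's body presses on something with over 40 N, if the wrist force passes 120 N, or if a joint passes its speed limit or range.

## Robot

A 6-joint arm with a two-finger parallel gripper is mounted at the origin on a cart in front of the work surface, level with it; the furniture and walls round the work are solid. World frame = base frame: x ahead of the robot, y to its left, z up, the work surface at z = 0. Lengths are in m, angles in rad, forces in N, time in s.
With the tool pointing down it reaches from about 0.275 to 0.725 m from the base axis. Payload 15.9 kg.
Tool frame: the origin (TCP) lies on the centre line of the jaws, within the pads' length; the fingertips stand arm.tip_extent ahead of it and the grasp point (between the pads) lies 11 mm behind it (arm.tip_extent is the distance from the TCP to the fingertips, in m); z points along the fingers, y is the line along which they close (so a half turn about z gives the same grasp; the last joint's range is limited). The gripper opens to 85 mm and grips with 20 to 120 N. Pads are 22 mm wide; open, the fingers measure 114 mm over their backs; the gripper's body (76 mm by 85 mm) begins 54 mm behind the grasp point. The pads swing forward as they close: fully open they stand 13 mm farther back than shut.
Start: joints at [-1.169, 0.213, -0.034, 1.323, 0, 1.571], TCP at [0.196, -0.46, 0.239] pointing down, gripper open.
Joint ranges: [-2.98, 2.98], [-0.74, 1.72], [-1.14, 1.35], [-2.1, 2.04], [-1.57, 1.44], [-3.14, 3.14]. Speed limits (rad/s): [1.89, 1.89, 2.39, 2.57, 3.14, 3.14].

## Interface

Orientations are given as [roll, pitch, yaw] about the fixed x, y, z axes, in that order (R = Rz(yaw) Ry(pitch) Rx(roll)).
In Python, from workcell import status, cams, sign_off, arm gives the robot as it stands.
- The arm moves only by the shell command python3 -m handwheel 'ROWS' [FORCE]. ROWS is JSON, a list of rows, each a list of 3 entries, a list of its own where there are three numbers: the shift along the world's x, y, z each as a share of 0.75 m, from -1 to 1, then the turn, a rotation vector about the world's x, y, z each as a share of pi/4 rad, from -1 to 1, then the closure, from -1 (fully open) to 1 (shut). A call has 1 to 20 rows; each row is the pose to reach, as a shift and turn from the pose commanded when the call began; what a row does not reach only later rows make up. A row lasts 1/12 s, in which the tool goes at most 41.7 mm and 7.16 degrees, less where a joint would pass 70% of its speed; a pose out of reach is approached as far as the arm can. A call with a number of a shift or a turn outside -1 to 1 is refused whole. A call with a gripper value outside its range is refused whole. The fingers move at their own pace and stop on an object; FORCE is the grip in N (left out, the last holds). Time passes only in rows, so rows that repeat a pose let the fingers close. It gives the time, the measured TCP pose, the force, the opening and the grip force at its end, in the units of the state.
- status.sense(): the state, without advancing time (a new reading comes with each control period).
- cams.camera(name): name is "scene" or "side" or "wrist"; returns a dict with "pixels" (480x640x3 uint8, red, green, blue), "fovy" (degrees; the focal length in pixels is half the picture's height over the tangent of half this angle, whatever the lens; pixels are square), "cx", "cy" (the principal point, pixels), "world_from_camera" (4x4, takes a point from camera to world coordinates). Camera axes: x right, y down, z forward; pixel columns grow to the right and rows downward; lengths in m; the calibration is good to about 2 mm. A picture is of the moment at which its call begins. There is no depth.
- sign_off(): hands the job in; it is judged then, once.
The state is a dict: "time_s": time; "q": joint angles; "joint_velocities": joint speeds; "effort": joint torques, N m; "position": TCP position; "eef_rot": TCP orientation; "ft_force": force on the tool from outside, world axes, zero at the start; "torque": the same for the moment, N m; "gripper_width": finger opening in m; "finger_force": force on a finger pad.
Only numpy, scipy, OpenCV 4.12 (cv2) and the standard library are available. Lean on these libraries where they do the work, as an engineer would, in place of code of your own. Each camera call takes 0.05 s, during which the arm holds its last target. There are 200 camera calls.

## Working session

There is one attempt and no reset: what is moved stays moved. The work goes in short steps, Python scripts to look and compute and a shell command to move; the robot and the scene stay as the last step left them, time stands still between calls to the robot, and variables do not carry over. Pictures are saved under pics/ and viewed, at most 10 in all, crops included, and the job is handed in when it is done.

```bash
mkdir -p pics; ls; python3 - <<'E'
from workcell import status,cams,arm
import cv2,numpy as np
print(arm.tip_extent,[a for a in dir(arm) if a[0]!='_'])
s=status.sense();print(s)
for n in("scene","side"):
    c=cams.camera(n);cv2.imwrite(f"pics/{n}0.png",c["pixels"][:,:,::-1]);print(n,c["fovy"],c["cx"],c["cy"],np.round(c["world_from_camera"],4).tolist())
E
```

```text
pics
0.008 ['IKError', 'tip_extent']
{'time_s': 0.0, 'q': array([-1.16900020e+00,  2.13385933e-01, -3.50369925e-02,  1.32348492e+00,
        5.03911834e-07,  1.57082859e+00]), 'joint_velocities': array([-0.00067132,  0.00110905,  0.00094725, -0.00056629, -0.00098232,
        0.00062598]), 'effort': array([ 1.90884442e-03, -6.86160278e+01,  4.87112474e+01,  1.75597484e-02,
        1.13542060e-04,  1.26478301e-05]), 'position': array([ 0.19541284, -0.45988972,  0.23881004]), 'eef_rot': array([-3.14048114e+00, -4.68046271e-07,  4.01763858e-01]), 'ft_force': array([-0.13915102, -0.14988296, -0.32545762]), 'torque': array([-0.01315355,  0.00129183,  0.00196196]), 'finger_force': 0.0, 'gripper_width': 0.0854597980912888}
scene 43.41948275975339 327.40428596456525 236.61311535192888 [[0.5677, -0.4435, 0.6936, -0.3075], [-0.8231, -0.3224, 0.4675, -0.7136], [0.0163, -0.8363, -0.548, 0.7276], [0.0, 0.0, 0.0, 1.0]]
side 51.1169655136498 317.0195147799959 235.2988344808232 [[0.9816, -0.1156, 0.1523, 0.3925], [-0.1909, -0.5541, 0.8103, -0.9166], [-0.0093, -0.8244, -0.5659, 0.6089], [0.0, 0.0, 0.0, 1.0]]
```

View pics/scene0.png

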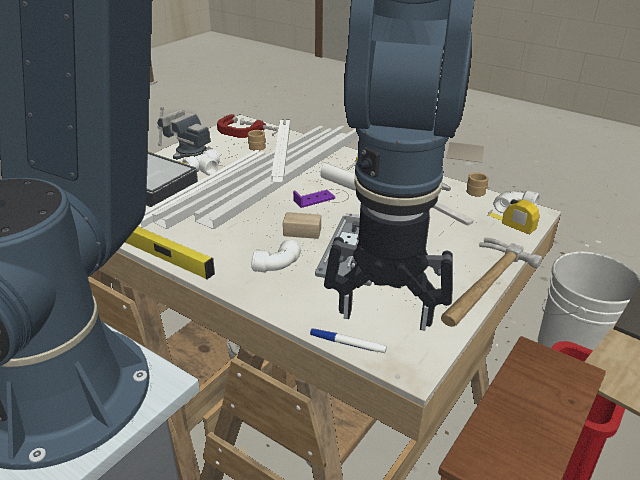

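View pics/side0.png

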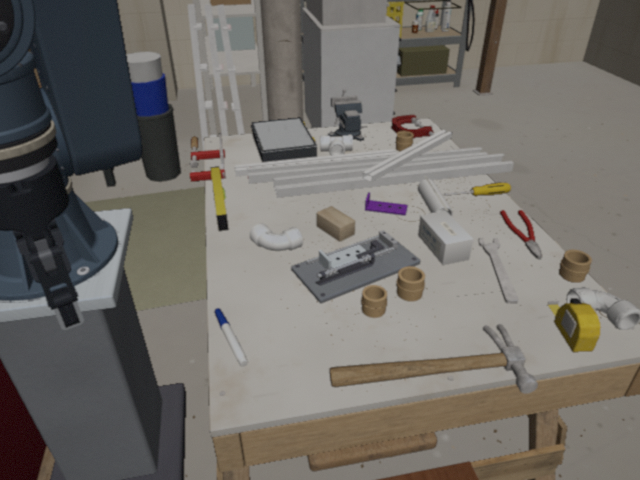

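The scene view shows the purple look-alike at (314,198), with the jig half hidden behind the gripper at (340,245). In the side view the jig is at about (357,264), the plate in it at about (345,257), the purple look-alike at (386,205), and the couplings at (375,300) and (411,283). I'll take one close crop of the side view.

```bash
python3 - <<'E'
import cv2
i=cv2.imread("pics/side0.png")[215:315,280:430]
i=cv2.resize(i,None,fx=5.3,fy=5.3,interpolation=cv2.INTER_CUBIC);cv2.imwrite("pics/sidecrop.png",i)
E
```

```text
(no output)
```

View pics/sidecrop.png

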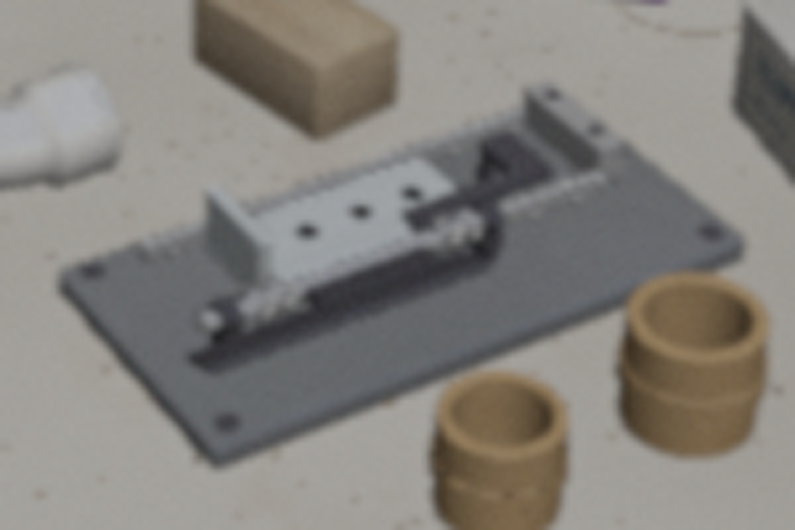

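```bash
cat > h.py <<'E'
import numpy as np
def proj(c,P):
    T=np.array(c["world_from_camera"]);p=(np.asarray(P)-T[:3,3])@T[:3,:3];f=240/np.tan(np.radians(c["fovy"])/2)
    return p[:,:2]/p[:,2:]*f+[c["cx"],c["cy"]]
def w(j,P):
    x,y,a=j;P=np.atleast_2d(P);return np.c_[x+P[:,0]*np.cos(a)-P[:,1]*np.sin(a),y+P[:,0]*np.sin(a)+P[:,1]*np.cos(a),P[:,2]]
E
python3 - <<'E'
from h import *
from scipy.optimize import least_squares
from workcell import cams
c=cams.camera("side")
px=np.array([[63,281],[220,459],[743,242],[525,105],[597,168],[207,188],[258,252]])/5.3+[280,215]-.4
def F(v):
    l=v[3]-.0475
    P=np.array([[-.115,.037,.012],[-.115,-.078,.012],[.115,-.078,.012],[.085,.025,.03],[.085,-.025,.03],[l,.02,.04],[l,-.02,.04]])
    return (proj(c,w(v[:3],P))-px).ravel()
r=least_squares(F,[.4,-.2,.2,-.02],loss='soft_l1');print(r.x,np.degrees(r.x[2]));print(r.fun.reshape(-1,2).round(1))
E
```

```text
[ 0.6017917  -0.15410824  0.34171195 -0.01359401] 19.5786526343846
[[-1.7 -0.4]
 [-0.7  0.5]
 [ 1.7  0.3]
 [-0.5 -2.3]
 [ 1.  -2.1]
 [-0.4  1.2]
 [ 0.9  0.1]]
```

```bash
python3 -m handwheel '[[[0.1,0.08,0],[0,0,0],-0.2],[[0.2,0.16,0],[0,0,0],-0.2],[[0.3,0.24,0],[0,0,-0.076],-0.2],[[0.44,0.33,0],[0,0,-0.076],-0.2],[[0.44,0.33,0],[0,0,-0.076],-0.2],[[0.44,0.33,0],[0,0,-0.076],-0.2],[[0.44,0.33,0],[0,0,-0.076],-0.2],[[0.44,0.33,0],[0,0,-0.076],-0.2],[[0.44,0.33,0],[0,0,-0.076],-0.2],[[0.44,0.33,0],[0,0,-0.076],-0.2],[[0.44,0.33,0],[0,0,-0.076],-0.2],[[0.44,0.33,0],[0,0,-0.076],-0.2],[[0.44,0.33,0],[0,0,-0.076],-0.2],[[0.44,0.33,0],[0,0,-0.076],-0.2],[[0.44,0.33,0],[0,0,-0.076],-0.2],[[0.44,0.33,0],[0,0,-0.076],-0.2]]' 20
python3 - <<'E'
from workcell import cams
from h import *
import cv2,pickle
c=cams.camera("wrist");pickle.dump(c,open("wrist1.pkl","wb"));cv2.imwrite("pics/wrist1.png",c["pixels"][:,:,::-1])
v=[.6018,-.1541,.3417];l=-.0136-.0475
print(proj(c,w(v,[[-.115,.037,.012],[-.115,-.078,.012],[.115,-.078,.012],[.115,.037,.012],[l,.02,.04],[l,-.02,.04]])).round(),c["fovy"])
E
```

```text
time_s: 1.48
position: [0.5249, -0.2134, 0.2396]
eef_rot: [3.141, -0.0, 0.341]
ft_force: [0.5, -0.5, 0.0]
gripper_width: 0.051
finger_force: 0.0
[[249. 221.]
 [370. 221.]
 [380. -60.]
 [235. -60.]
 [260. 167.]
 [308. 167.]] 62.86502950608104
```

View pics/wrist1.png

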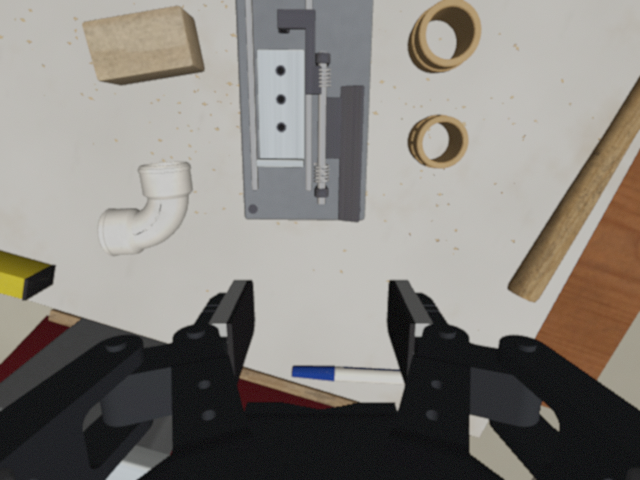

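The wrist view shows the jig's near corners at (245,219) and (365,220), its side edges leaving the top at (237,0) and (373,0), the lip's back edge from (258,166) to (304,166), and the bar from (362,86) to (340,221). I'll refit with these.

```bash
cat >> h.py <<'E'
def err(v,c):
    l=v[3]-.0475
    pts=[[-.115,.037,.012],[-.115,-.078,.012],[l,.02,.04],[l,-.02,.04]]
    e=(proj(c,w(v[:3],pts))-[[244.5,219],[365.5,220],[257.5,166.5],[304.5,166.5]]).ravel()
    E=proj(c,w(v[:3],[[.05,.037,.012],[.05,-.078,.012],[-.115,.037,.012],[-.115,-.078,.012]]))
    t=(0-E[:2,1])/(E[2:,1]-E[:2,1]); X=E[:2,0]+t*(E[2:,0]-E[:2,0])
    return np.r_[e,X-[237,373]]
E
python3 - <<'E'
from h import *
import pickle
from scipy.optimize import least_squares
c=pickle.load(open("wrist1.pkl","rb"))
r=least_squares(err,[.6,-.154,.34,-.013],args=(c,),x_scale=[.01,.01,.01,.01]);v=r.x
print(v.round(4),r.fun.round(1))
print("check bar end/shaft/bar far:",proj(c,w(v[:3],[[-.110,-.060,.036],[.004,-.060,.036],[0,-.036,.028],[-.085,-.036,.0345]])).round())
for x in(-.1,-.09,-.021):print(x,w(v[:3],[[x,-.029,0]]).round(4))
E
```

```text
[ 0.6025 -0.1508  0.3332 -0.0151] [ 0.5  0.1  1.  -0.1 -1.1 -0.2 -0.7  0.2 -1.6  2. ]
check bar end/shaft/bar far: [[349. 221.]
 [353.  84.]
 [323.  89.]
 [323. 192.]]
-0.1 [[ 0.5175 -0.2109  0.    ]]
-0.09 [[ 0.527  -0.2076  0.    ]]
-0.021 [[ 0.5922 -0.1851  0.    ]]
```

```bash
python3 -m handwheel '[[[0.005,0.008,-0.05],[0,0,-0.008],-0.2],[[0.005,0.008,-0.1],[0,0,-0.008],-0.2],[[0.005,0.008,-0.15],[0,0,-0.008],-0.2],[[0.005,0.008,-0.19],[0,0,-0.008],-0.2],[[0.005,0.008,-0.22],[0,0,-0.008],-0.2],[[0.005,0.008,-0.235],[0,0,-0.008],-0.2],[[0.005,0.008,-0.235],[0,0,-0.008],-0.2],[[0.005,0.008,-0.235],[0,0,-0.008],-0.2]]'
python3 - <<'E'
from workcell import cams
from h import *
import cv2,numpy as np
a=cams.camera("side")["pixels"][205:305,290:420];b=cams.camera("wrist")["pixels"]
a=cv2.resize(a,(520,400),interpolation=cv2.INTER_CUBIC);cv2.imwrite("pics/s2.png",a[:,:,::-1]);cv2.imwrite("pics/w2.png",b[:,:,::-1])
E
```

```text
time_s: 2.2
position: [0.5289, -0.2069, 0.0632]
eef_rot: [-3.141, 0.0, 0.335]
ft_force: [-0.4, 0.7, -0.3]
gripper_width: 0.0509
finger_force: 0.0
```

View pics/w2.png

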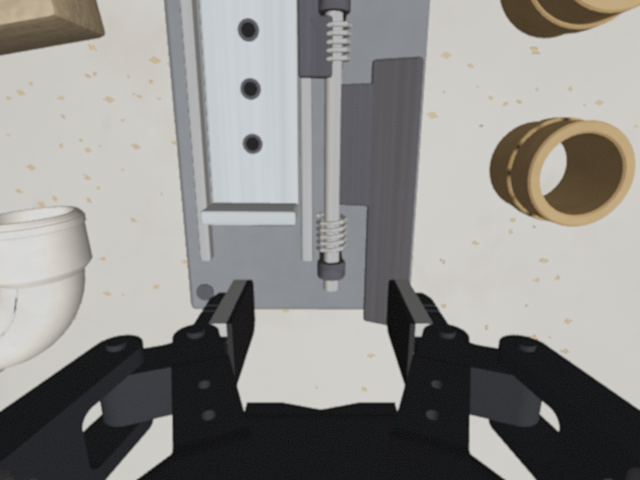

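View pics/s2.png

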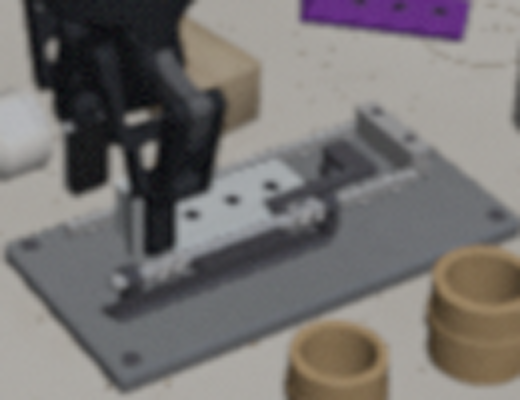

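The fingers are about 15 mm above the bar and behind the lip. The lip's back edge is at (202–296, 223), the bar at (365–388, 322) and the base corner at (192,308). I'll check the fit once more from this close view.

```bash
python3 - <<'E'
from h import *
from workcell import cams,status
from scipy.optimize import least_squares
c=cams.camera("wrist")
def e(v):
    l=v[3]-.0475
    P=w(v[:3],[[-.115,.037,.012],[l,.02,.04],[l,-.02,.04]])
    a=(proj(c,P)-[[191.5,308.5],[202,224],[295.5,223.5]]).ravel()
    E=proj(c,w(v[:3],[[0,.037,.012],[0,-.078,.012],[-.1,.037,.012],[-.1,-.078,.012]]))
    t=(0-E[:2,1])/(E[2:,1]-E[:2,1]); return np.r_[a,E[:2,0]+t*(E[2:,0]-E[:2,0])-[165,429]]
v0=[.6025,-.1508,.3332,-.0151];print(e(np.array(v0)).round(1))
r=least_squares(e,v0,x_scale=.01);v=r.x;print(v.round(4),r.fun.round(1))
p=status.sense()["position"];d=p[:2]-v[:2];a=v[2];print("tool in jig",d[0]*np.cos(a)+d[1]*np.sin(a),-d[0]*np.sin(a)+d[1]*np.cos(a))
E
```

```text
[ 0.2  1.6 -1.1  1.7  1.4  2.4 -1.4  5. ]
[ 0.6034 -0.1499  0.3399 -0.0154] [ 0.4 -0.  -1.5  0.   1.   0.1 -3.1  3.3]
tool in jig -0.0882900446708256 -0.029499265331579885
```

```bash
python3 -m handwheel '[[[0,0,-0.006],[0,0,0],-0.2],[[0,0,-0.012],[0,0,0],-0.2],[[0,0,-0.018],[0,0,0],-0.2],[[0,0,-0.018],[0,0,0],-0.2]]'; python3 -m handwheel '[[[0,0,-0.004],[0,0,0],-0.2],[[0,0,-0.008],[0,0,0],-0.2],[[0,0,-0.008],[0,0,0],-0.2]]';  python3 -m handwheel '[[[0,0,-0.004],[0,0,0],-0.2],[[0,0,-0.008],[0,0,0],-0.2],[[0,0,-0.008],[0,0,0],-0.2]]'
```

```text
time_s: 2.68
position: [0.5288, -0.2065, 0.0486]
eef_rot: [-3.141, 0.001, 0.336]
ft_force: [0.5, 0.4, -0.6]
gripper_width: 0.0516
finger_force: 0.0
time_s: 2.93
position: [0.529, -0.2065, 0.0429]
eef_rot: [-3.141, 0.001, 0.336]
ft_force: [0.4, 0.2, -0.6]
gripper_width: 0.0511
finger_force: 0.0
time_s: 3.18
position: [0.5296, -0.2069, 0.0374]
eef_rot: [3.141, -0.0, 0.336]
ft_force: [1.5, 0.1, 5.2]
gripper_width: 0.051
finger_force: 2.2
```

```bash
python3 -m handwheel '[[[0,0,-0.004],[0,0,0],-0.2],[[0,0,-0.008],[0,0,0],-0.2],[[0,0,-0.012],[0,0,0],-0.2],[[0,0,-0.015],[0,0,0],-0.2],[[0,0,-0.015],[0,0,0],-0.2]]'
python3 - <<'E'
from workcell import cams
import cv2,numpy as np
a=cams.camera("side")["pixels"][205:305,290:420];b=cams.camera("wrist")["pixels"]
a=cv2.resize(a,(780,600),interpolation=cv2.INTER_CUBIC);cv2.imwrite("pics/s3.png",a[:,:,::-1])
E
```

```text
time_s: 3.6
position: [0.5297, -0.2068, 0.0266]
eef_rot: [3.141, -0.001, 0.336]
ft_force: [-0.8, -0.2, 9.1]
gripper_width: 0.0512
finger_force: 4.6
```

View pics/s3.png

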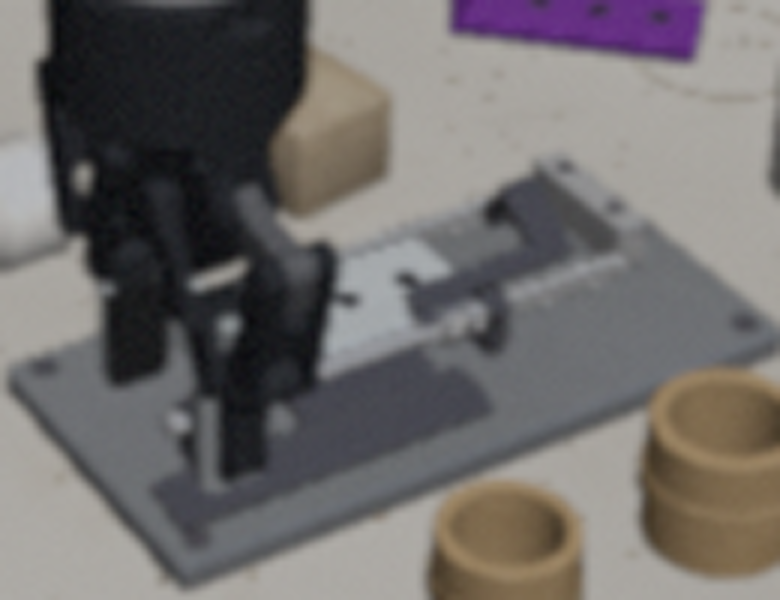

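The nose is well up, with its tip at about (505,200), and the finger is on the bar at (235,470). Now pushing along jig x.

```bash
python3 -m handwheel '[[[0.0063,0.0022,0],[0,0,0],-0.2],[[0.0126,0.0044,0],[0,0,0],-0.2],[[0.0189,0.0067,0],[0,0,0],-0.2],[[0.0251,0.0089,0],[0,0,0],-0.2],[[0.0314,0.0111,0],[0,0,0],-0.2],[[0.0377,0.0133,0],[0,0,0],-0.2],[[0.044,0.0155,0],[0,0,0],-0.2],[[0.0503,0.0178,0],[0,0,0],-0.2],[[0.0566,0.02,0],[0,0,0],-0.2],[[0.0629,0.0222,0],[0,0,0],-0.2],[[0.0629,0.0222,0],[0,0,0],-0.2]]'
python3 - <<'E'
from workcell import cams
import cv2
a=cams.camera("side")["pixels"][205:305,290:420]
a=cv2.resize(a,(780,600),interpolation=cv2.INTER_CUBIC);cv2.imwrite("pics/s4.png",a[:,:,::-1])
E
```

```text
time_s: 4.62
position: [0.5769, -0.1904, 0.0267]
eef_rot: [3.14, 0.0, 0.336]
ft_force: [-2.2, -2.6, 9.1]
gripper_width: 0.0515
finger_force: 4.7
```

View pics/s4.png

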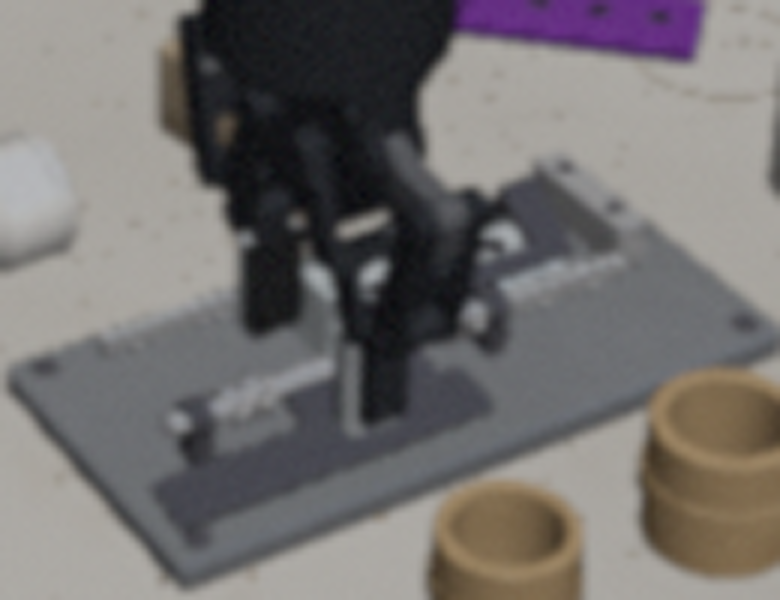

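The plate has moved and its front is under the raised nose at (505,240). I'll continue in small steps and watch the force.

```bash
python3 -m handwheel '[[[0.005,0.0018,0],[0,0,0],-0.2],[[0.01,0.0035,0],[0,0,0],-0.2],[[0.015,0.0053,0],[0,0,0],-0.2],[[0.015,0.0053,0],[0,0,0],-0.2]]'
python3 -m handwheel '[[[0.0013,0.0004,0],[0,0,0],-0.2],[[0.0025,0.0009,0],[0,0,0],-0.2],[[0.0025,0.0009,0],[0,0,0],-0.2]]'
python3 -m handwheel '[[[0.0013,0.0004,0],[0,0,0],-0.2],[[0.0025,0.0009,0],[0,0,0],-0.2],[[0.0025,0.0009,0],[0,0,0],-0.2]]'
```

```text
time_s: 5.0
position: [0.588, -0.1864, 0.0267]
eef_rot: [3.14, 0.0, 0.336]
ft_force: [-3.0, -2.5, 9.7]
gripper_width: 0.0513
finger_force: 4.7
time_s: 5.25
position: [0.5894, -0.186, 0.0267]
eef_rot: [3.14, 0.001, 0.335]
ft_force: [-5.4, -3.6, 8.4]
gripper_width: 0.0512
finger_force: 4.8
time_s: 5.5
position: [0.5913, -0.1853, 0.0267]
eef_rot: [3.14, 0.001, 0.335]
ft_force: [-4.9, -3.5, 8.5]
gripper_width: 0.0515
finger_force: 4.8
```

```bash
python3 -m handwheel '[[[0.0013,0.0004,0],[0,0,0],-0.2],[[0.0019,0.0007,0],[0,0,0],-0.2],[[0.0019,0.0007,0],[0,0,0],-0.2]]'
python3 -m handwheel '[[[0.0007,0.0002,0],[0,0,0],-0.2],[[0.0014,0.0005,0],[0,0,0],-0.2],[[0.0014,0.0005,0],[0,0,0],-0.2]]'
```

```text
time_s: 5.75
position: [0.5922, -0.185, 0.0267]
eef_rot: [3.14, 0.002, 0.335]
ft_force: [-8.5, -6.0, 11.5]
gripper_width: 0.0513
finger_force: 7.1
time_s: 6.0
position: [0.5923, -0.1849, 0.0267]
eef_rot: [3.141, 0.003, 0.335]
ft_force: [-16.0, -7.4, 16.4]
gripper_width: 0.0511
finger_force: 10.2
```

It's against the stop: force is rising with no further motion. I'll back off about 5 mm with the bar still down and check.

```bash
python3 -m handwheel '[[[-0.002,-0.0007,0],[0,0,0],-0.2],[[-0.004,-0.0014,0],[0,0,0],-0.2],[[-0.006,-0.0021,0],[0,0,0],-0.2],[[-0.008,-0.0028,0],[0,0,0],-0.2],[[-0.008,-0.0028,0],[0,0,0],-0.2]]'
python3 - <<'E'
from workcell import cams
import cv2,numpy as np
a=cams.camera("side")["pixels"][205:285,310:420];b=cams.camera("wrist")["pixels"]
a=cv2.resize(a,(396,288),interpolation=cv2.INTER_CUBIC);b=b[0:288,140:540]
cv2.imwrite("pics/m5.png",np.hstack([a,b])[:,:,::-1])
E
```

```text
time_s: 6.42
position: [0.5895, -0.1862, 0.0276]
eef_rot: [3.14, -0.003, 0.336]
ft_force: [5.1, 0.4, 9.7]
gripper_width: 0.0511
finger_force: 4.5
```

View pics/m5.png

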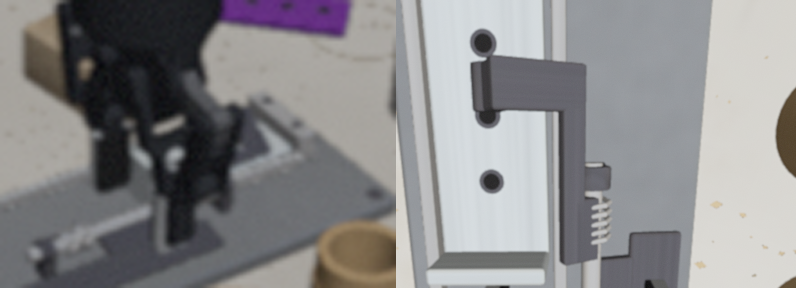

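The plate is under the raised nose, its lip at (490,268) in the right half. Letting the bar come up gently, then rising clear.

```bash
python3 -m handwheel '[[[0,0,0.003],[0,0,0],-0.2],[[0,0,0.006],[0,0,0],-0.2],[[0,0,0.009],[0,0,0],-0.2],[[0,0,0.012],[0,0,0],-0.2],[[0,0,0.015],[0,0,0],-0.2],[[0,0,0.018],[0,0,0],-0.2],[[0,0,0.025],[0,0,0],-0.2],[[0,0,0.04],[0,0,0],-0.2],[[0,0,0.08],[0,0,0],-0.2],[[0,0,0.13],[0,0,0],-0.2],[[0,0,0.18],[0,0,0],-0.2],[[0,0,0.23],[0,0,0],-0.2],[[0,0,0.23],[0,0,0],-0.2],[[0,0,0.23],[0,0,0],-0.2]]'
python3 - <<'E'
from workcell import cams
import cv2,numpy as np
c=cams.camera("wrist")
from h import *
v=[.6034,-.1499,.338]
o=[140,0]
print(proj(c,w(v,[[.085,.02,.02],[.085,-.02,.02],[-.01,.02,.04],[-.01,-.02,.04]])).round(1)-o)
a=cams.camera("side")["pixels"][205:285,310:420]
a=cv2.resize(a,(396,288),interpolation=cv2.INTER_CUBIC);b=c["pixels"][0:288,140:540]
cv2.imwrite("pics/m6.png",np.hstack([a,b])[:,:,::-1])
E
```

```text
time_s: 7.68
position: [0.589, -0.1863, 0.202]
eef_rot: [3.139, -0.004, 0.336]
ft_force: [-0.1, 0.9, -1.6]
gripper_width: 0.0511
finger_force: 0.0
[[112.8  63.2]
 [166.2  63.1]
 [114.3 193.4]
 [166.8 193.3]]
```

View pics/m6.png

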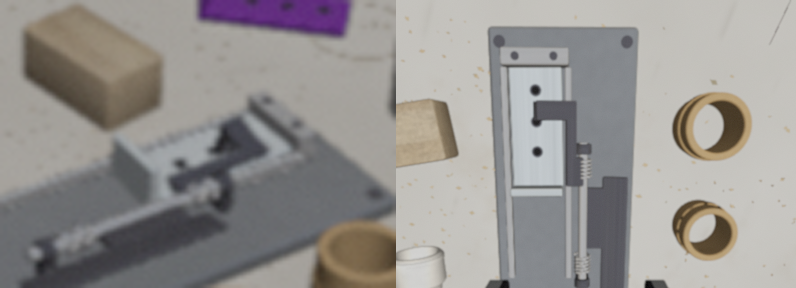

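The plate's front edge is at about (535,66) against the stop, and the nose is down on the plate. I'll check numerically for a gap at the stop.

```bash
python3 - <<'E'
import cv2
b=cv2.imread("pics/m6.png",0)
print(b[56:74,396+117:396+135].mean(1).round().astype(int), b[56:74,396+145:396+162].mean(1).round().astype(int));print(b[182:202,396+120:396+160].mean(1).round().astype(int))
E
```

```text
[146 146 150 158 167 170 168 156 130  90  90 144 185 197 197 196 196 196] [134 137 142 152 163 169 167 158 134  94  98 149 184 194 195 194 194 194]
[196 196 185 148 104  97 138 179 192 193 192 192 189 175 148 133 134 135
 135 135]
```

```bash
python3 - <<'E'
from workcell import cams
from h import *
c=cams.camera("wrist");v=[.6034,-.1499,.338]
for P in [[.085,0,.03],[.085,0,.02],[.083,0,.02],[-.01,0,.04],[-.012,0,.04],[.115,0,.012]]: print(P,proj(c,w(v,[P])).round(1)[0])
b=c["pixels"].mean(2);print(b[20:34,140+180:140+220].mean(1).round().astype(int))
E
```

```text
[0.085, 0, 0.03] [279.5  57.4]
[0.085, 0, 0.02] [280.9  59.6]
[0.083, 0, 0.02] [281.   62.5]
[-0.01, 0, 0.04] [281.9 191.7]
[-0.012, 0, 0.04] [282.  194.3]
[0.115, 0, 0.012] [280.8  17.5]
[192 182 156 133 130 133 135 135 136 136 136 136 136 136]
```

```bash
python3 - <<'E'
from workcell import cams
from h import *
c=cams.camera("wrist");v=[.6034,-.1499,.338]
b=c["pixels"].mean(2);print(b[52:76,257:275].mean(1).round().astype(int));print(b[180:202,260:300].mean(1).round().astype(int));print(b[18:28,320:360].mean(1).round().astype(int))
for P in [[.115,-.05,.012],[.085,0.01,.03],[.085,0.01,.02],[-.01,0.01,.04],[-.115,.037,.012]]: print(P,proj(c,w(v,[P])).round(1)[0])
E
```

```text
[142 145 154 165 171 171 164 144 101  82 132 179 195 198 198 198 198 198
 198 198 198 198 198 198]
[198 198 184 138  95 102 146 185 196 195 194 194 191 174 142 131 136 137
 137 137 137 137]
[193 192 184 160 136 130 133 135 136 136]
[0.115, -0.05, 0.012] [349.   16.4]
[0.085, 0.01, 0.03] [265.8  56.6]
[0.085, 0.01, 0.02] [267.6  58.9]
[-0.01, 0.01, 0.04] [268.8 191.3]
[-0.115, 0.037, 0.012] [246.8 303.4]
```

The dark band at the stop is 2.4 px wide. The stop's face alone should show as 2.3 px, so there is no gap. The robot is clear, so I'm handing in.

```bash
python3 -c "
from workcell import sign_off
print(sign_off())"
```

```text
the job is handed in; nothing more can be done
None
```

The plate is pushed under the nose to the end stop with no visible gap and clamped by the released clip, the arm is clear, and the job was handed in after about 8 s of robot time.

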